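# Refit the strainer cup to the irrigation filter head

### The arm

A 6-joint arm with a two-finger parallel gripper is mounted at the origin on the work surface. World frame = base frame: x ahead of the robot, y to its left, z up, the work surface at z = 0. Lengths are in mm, angles in rad, forces in N, time in s.
With the tool pointing down it reaches from about 250 to 775 mm from the base axis. Payload 8.9 kg.
Tool frame: the origin (TCP) lies between the finger pads; the fingertips stand 8 mm ahead of it and the grasp point (between the pads) lies 11 mm behind it; z points along the fingers, y is the line along which they close (so a half turn about z gives the same grasp; the last joint's range is limited). The gripper opens to 85 mm and grips with 20 to 120 N. Pads are 22 mm wide; open, the fingers measure 114 mm over their backs; the gripper's body (76 mm by 85 mm) begins 54 mm behind the grasp point. The pads swing forward as they close: fully open they stand 13 mm farther back than shut.
Start: joints at [1.131, 0.291, -0.153, 1.127, 0, 1.431], TCP at [155.543, 501.428, 239.305] pointing down, gripper open.
Joint ranges: [-2.52, 2.52], [-0.91, 1.74], [-1.3, 1.37], [-1.96, 2.02], [-1.52, 1.47], [-3.14, 3.14]. Speed limits (rad/s): [2.22, 2.22, 2.79, 3.14, 3.14, 3.14].

### API

Orientations are given as a unit quaternion [w, x, y, z].
In Python, from rig import read_state, capture, camera_params, hand_in gives the robot as it stands.
- The arm moves only by the tool move_arm, never from a script. Its argument "commands" is a list of rows, each a list of 7 numbers: the shift along the tool's x, y, z in mm, then the turn, a rotation vector about the tool's x, y, z in rad, then the closure in counts, from 0 (fully open) to 255 (shut). A call has 1 to 20 rows; each row is the pose to reach, as a shift and turn from the pose commanded when the call began, along the tool's axes at that moment; what a row does not reach only later rows make up. A row lasts 1/10 s, in which the tool goes at most 50 mm and 8.59 degrees, less where a joint would pass 70% of its speed; a pose out of reach is approached as far as the arm can. A call with a gripper value outside its range is refused whole. The fingers move at their own pace and stop on an object; "newtons" is the grip in N (left out, the last holds). Time passes only in rows, so rows that repeat a pose let the fingers close. It gives the time, the measured TCP pose, the force, the opening and the grip force at its end, in the units of the state.
- read_state(): the state, without advancing time (a new reading comes with each control period).
- capture(name): name is "scene" or "side" or "wrist"; returns the picture (480x640x3 uint8, blue, green, red); there is no depth.
- camera_params(name): a dict with "fx", "fy", "cx", "cy" (pixels), "k1" (the pictures are not rectified: a ray, as slopes to the right and down, at radius r is drawn at 1 + k1 r^2 times it, then the intrinsics apply), "extrinsics" (4x4, takes a point from world to camera coordinates); the wrist camera has in their place "mount" (4x4, takes a point from camera to tool coordinates, whose origin is the TCP and whose axes are the flange's). Camera axes: x right, y down, z forward; pixel columns grow to the right and rows downward; lengths in mm; the calibration is good to about 2 mm. A picture is of the moment at which its call begins: read the wrist's pose just before it. camera_params takes no time and is no camera call.
- hand_in(): hands the job in; it is judged then, once.
The state is a dict: "time_s": time; "joint_pos": joint angles; "qd": joint speeds; "tau": joint torques, N m; "position": TCP position; "tcp_rot": TCP orientation; "force": force on the tool from outside, world axes, zero at the start; "wrist_torque": the same for the moment, N m; "finger_gap": finger opening in mm; "finger_force": force on a finger pad.
Only numpy, scipy, OpenCV 4.12 (cv2) and the standard library are available. Lean on these libraries where they do the work, as an engineer would, in place of code of your own. Each camera call takes 0.05 s, during which the arm holds its last target. There are 200 camera calls.

### The job

Put the cleaned strainer cup back on the irrigation filter: pick it up by its handle, push it straight up into the underside of the filter head so that its two lugs pass through the slots, then twist it anticlockwise (seen from above) to the stop and let it down so that it hangs locked in the head. Feel for the slots and for the stop and do not force it, leave the other things on the table where they are, and let go at the end.

Things in the scene. Friction and masses are not known exactly. Their poses are not given: they have to be found in the camera images.
- cup_grip (a point): Middle of the strainer cup's handle, a straight level rubber-sleeved bar 90 mm long, 18 mm thick, 36 mm tall. The point is half-way up it, 115 mm out from the cup's axis and 35 mm above the cup's underside. Its -x axis points out along the handle, z up. The cup (0.14 to 0.23 kg) stands on a steel drip tray 125 mm square with a 10 mm rim; the handle sticks out beyond the tray.
- cup_lug (a point): Point on the cup's vertical axis at the level of its lugs' undersides, 38 mm above cup_grip; same axes. The steel bowl is 68 mm wide, 54 mm tall; above it a 60 mm wide neck, whose tapered top is 24 mm above this point. Two lugs, 20 mm wide, 7 mm thick, reach 40 mm from the axis, one on the handle's side and one opposite.
- head: The filter head on its fixed stand: a round grey housing 98 mm wide and 70 mm tall, its underside 160 mm above the table, carried by an arm from a post on its +x side. Origin: on the table, straight below the mount's centre; z up, -x is the head's front. More than 80 N between cup and head counts as forcing it: the handle is a long lever, so keep under about 12 N sideways at the grip.
- mount (a point): Centre of the round mount under the head, level with its lower rim; axes as head. The opening between the ledges is 65 mm wide. Height of cup_lug above this point: -7 mm when the lugs hit the ledges from below (slots missed); above +10 mm the lugs are over the ledges and can turn; +15 mm is the hard upper limit; +6 mm when locked, lugs resting in their seats.
- seed_jar: Closed glass seed jar, 68 mm wide, 100 mm tall; origin: centre of its underside. A bystander, to be left where it is.
- spray: Clear bottle, 64 mm wide, 170 mm tall; origin: centre of its underside. A bystander, to be left where it is.
- pot: Empty white pot, 90 mm wide, 70 mm tall; origin: centre of its underside. A bystander, to be left where it is.
- gasket: Loose black rubber ring, 72 mm wide, 6 mm thick, lying flat; origin: centre of its underside. A bystander, to be left where it is.
- timer: Grey watering timer box, 70 x 110 x 45 mm; origin: centre of its underside. A bystander, to be left where it is.
- cup: The whole strainer cup, steel with a black side handle; origin at the centre of the bowl's underside, 73 mm below cup_lug; axes as cup_grip. Gripped at the handle it is a lever: a few newtons against its bowl can tilt it between the fingers, so grip firmly and stop at light contact.
- front (a point): Point on the head's lower rim at its front (-x). Seen from above, the handle enters the slots 30 deg clockwise of this direction (to the robot's left) and locks 60 deg on, 30 deg anticlockwise of it. But the slotted ring is clocked up to 15 deg either way, unseen. Lugs have 5 deg of play each way in the slots; a wall stops the turn 65 deg past the slots' middle.
- seal: Sprung black seal disc inside the mount, 58 mm wide, moving up and down 12 mm; origin: centre of its underside. The neck's top meets it when cup_lug is 3 mm below its locked height, i.e. at +3 mm; it pushes down with 1.8 N there, rising 0.1 N per mm, so the cup must be held up while it is turned and is pressed down into its seats (notches 4 mm deep) when let go.
- planter: Green planter with seedlings, 132 x 152 mm, 50 mm tall, seedlings up to 70 mm; origin: centre of its underside. Fixed; it stands to one side of the head, the drip tray with the cup to the other. Keep clear of it.
Not all that is in view belongs to the job. There is more than one size of the cup; the job needs the smaller.

How it is judged:
By the outcome, as a careful person would: the job done as asked, in the order asked, and still so for the second after the job is handed in, with the robot touching nothing.
It also fails if it takes over 72 s, if anything falls off the work surface, if the arm or the gripper's body presses on something with over 40 N, if the wrist force passes 120 N, or if a joint passes its speed limit or range.

## Working session

There is one attempt and no reset: what is moved stays moved. The work goes in short steps, Python scripts to look and compute and a tool call to move; the robot and the scene stay as the last step left them, time stands still between calls to the robot, and variables do not carry over. Pictures are saved under pics/ and viewed, at most 10 in all, crops included, and the job is handed in when it is done.

Besides the shell and the picture viewer there is one more tool, called after "Call:" in YAML: its name, and indented under it one key for each argument. move_arm: Moves the arm, as the interface text tells. Its arguments: {"type":"object","properties":{"commands":{"type":"array","items":{"type":"array","items":{"type":"number"}}},"newtons":{"type":"number"}},"required":["commands"]}

```bash
mkdir -p pics; ls; python3 - <<'E'
from rig import *
import cv2,json
s=read_state();print(s)
for n in ("scene","side","wrist"):
    print(n,{k:(v.tolist() if hasattr(v,'tolist') else v) for k,v in camera_params(n).items()})
for n in ("scene","side"):
    cv2.imwrite(f"pics/{n}0.png",capture(n))
E
```

```text
pics
{'time_s': 0.0, 'joint_pos': array([ 1.13070676e+00,  2.91277203e-01, -1.54138323e-01,  1.12665583e+00,
        3.97505007e-06,  1.43152194e+00]), 'qd': array([-0.00049756, -0.00037192, -0.00041971, -0.00015533,  0.00019976,
       -0.00162777]), 'tau': array([-5.70686516e-04, -5.37142861e+01,  3.31378019e+01,  1.57915108e-02,
       -2.06232130e-04, -2.70411363e-06]), 'position': array([155.36034897, 501.05067894, 238.72939754]), 'tcp_rot': array([-1.84009417e-04,  1.49841109e-01,  9.88709885e-01, -6.10385589e-04]), 'force': array([ 0.29310416, -0.76910345, -0.06549182]), 'wrist_torque': array([ 0.00106977, -0.03455645, -0.04895057]), 'finger_force': 0.0, 'finger_gap': 85.58276395585334}
scene {'fx': 552.6284195105626, 'fy': 552.6284195105626, 'cx': 323.54398606891294, 'cy': 238.63232131208105, 'k1': -0.018800657165843077, 'extrinsics': [[-0.5810043071276463, 0.8138999600082212, -0.0009220616788309406, 330.8713025699288], [0.6156383121195579, 0.43873319313536974, -0.6546011410712819, -277.99104210116], [-0.5323753034746311, -0.3808937389087123, -0.7559738725051522, 1841.5862760
[... 191 characters left out ...]
86999055387, -0.7201095101654, -0.016310369116233573, -397.7753298342622], [-0.40721997927892123, -0.37338871192521067, -0.8335183011085642, 334.1982671028299], [0.5941343478098492, 0.5848274644509952, -0.5522510421686727, 776.6593170792105], [0.0, 0.0, 0.0, 1.0]]}
wrist {'fx': 333.3633154916626, 'fy': 333.3633154916626, 'cx': 320.7699161526001, 'cy': 237.20586257622776, 'k1': 0.011710745850861522, 'mount': [[-0.00031339715777362065, -0.9494202554027313, -0.3140080897257795, 80.37064801422858], [0.999999902245983, -0.0003954890892930734, 0.00019772810656502006, 0.5029401695065827], [-0.00031191384287156137, -0.31400799706280086, 0.9494202865382443, -134.8627571835016], [0.0, 0.0, 0.0, 1.0]]}
```

View pics/scene0.png

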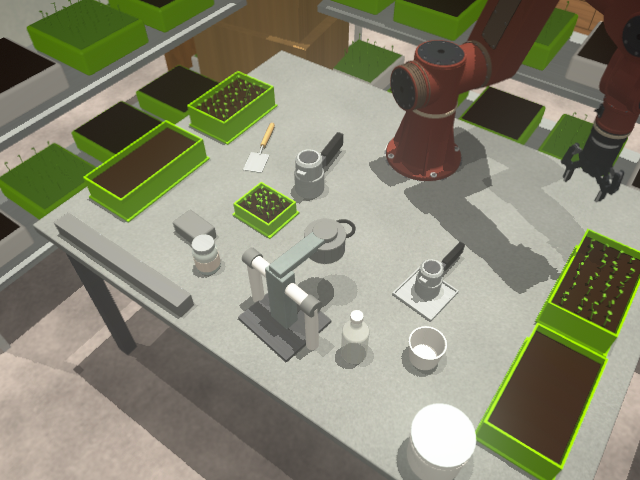

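View pics/side0.png

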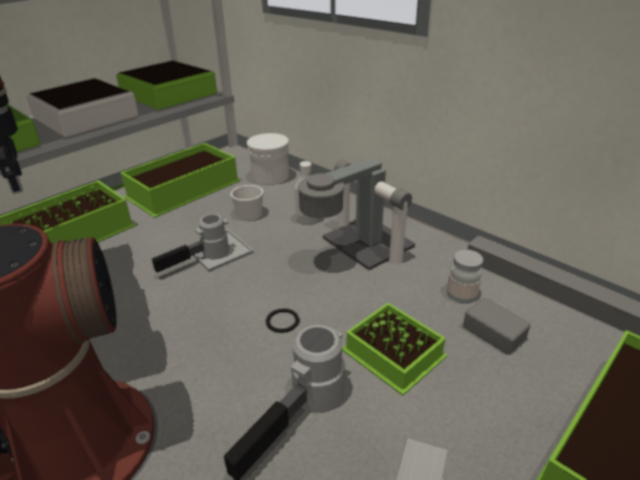

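The scene view has two strainer cups. One is at scene (430,280) / side (212,235), on the steel drip tray. The other is at scene (310,175) / side (318,365), standing bare on the table and clearly larger. The one on the tray fits the description. The head is at scene (325,240) / side (320,195), with its post behind it. Next I'll enlarge both.

```bash
python3 - <<'E'
import cv2,numpy as np
a=cv2.imread("pics/scene0.png");b=cv2.imread("pics/side0.png")
def t(im,x,y):return cv2.resize(im[y:y+75,x:x+100],(400,300),interpolation=cv2.INTER_CUBIC)
o=np.vstack([np.hstack([t(a,385,240),t(b,150,200)]),np.hstack([t(a,275,205),t(b,275,160)])])
cv2.imwrite("pics/crop1.png",o)
E
```

```text
(no output)
```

View pics/crop1.png

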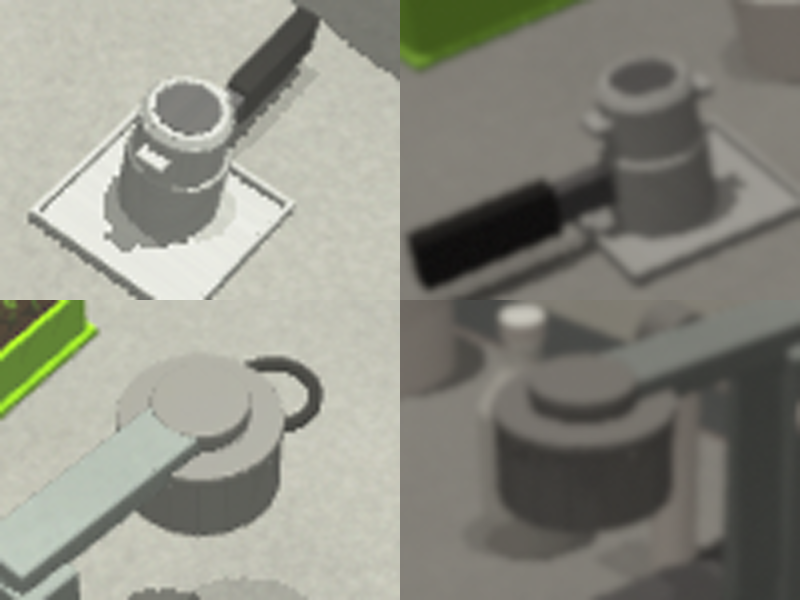

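The crop shows the smaller cup on the drip tray, with rim centre at scene (432.5,267) / side (211,219.5). Its black handle points towards the robot and its lugs are visible. The second row shows the round head and its arm. Next I'll triangulate both.

```bash
cat > h.py <<'E'
import numpy as np,cv2
from rig import *
from scipy.optimize import least_squares
from scipy.spatial.transform import Rotation as R
P={n:camera_params(n) for n in ("scene","side","wrist")}
def proj(p,X,E=None):
    c=P[p]; E=np.array(c["extrinsics"]) if E is None else E
    q=np.atleast_2d(X)@E[:3,:3].T+E[:3,3]; s=q[:,:2]/q[:,2:]
    s=s*(1+c["k1"]*(s**2).sum(1,keepdims=True))
    return s*[c["fx"],c["fy"]]+[c["cx"],c["cy"]]
def wristE(st):
    w,x,y,z=st["tcp_rot"]; T=np.eye(4);T[:3,:3]=R.from_quat([x,y,z,w]).as_matrix();T[:3,3]=st["position"]
    return np.linalg.inv(T@np.array(P["wrist"]["mount"]))
def circ(x,y,z,r,n=180):
    t=np.linspace(0,2*np.pi,n);return np.c_[x+r*np.cos(t),y+r*np.sin(t),np.full(n,z)]
def cupmodel(x,y,yaw,z0):
    d=-np.array([np.cos(yaw),np.sin(yaw)]);n=np.array([-d[1],d[0]])
    L=[circ(x,y,z0,34),circ(x,y,z0+54,34),circ(x,y,z0+97,28)]
    box=[]
    for zz in(17,53):
        L.append(np.array([[*(np.array([x,y])+d*a+n*b),z0+zz] for a,b in((70,9),(160,9),(160,-9),(70,-9),(70,9))]))
    return L
def headmodel(x,y):return [circ(x,y,160,49),circ(x,y,230,49)]
def tri(a,b,h=None):
    f=lambda X:np.r_[proj("scene",X)[0]-a,proj("side",X)[0]-b]
    r=least_squares(f,[450,0,50]);return r.x.round(1),abs(r.fun).max().round(1)
E
python3 - <<'E'
from h import *
print("rim",tri((432.5,267),(211.2,219.5)))
print("bar far end top centre",tri((461.5,244),(155,261)))
# head fit
def f(v):
    o=[]
    for n,l,r,b in(("scene",304.5,345.7,263.7),("side",298.8,343.7,217.3)):
        lo=proj(n,circ(v[0],v[1],160,49));hi=proj(n,circ(v[0],v[1],230,49));p=np.vstack([lo,hi])
        o+= [(p[:,0].min()-l),(p[:,0].max()-r),(lo[:,1].max()-b)]
    return o
r=least_squares(f,[600,0]);print("head",r.x,r.fun.round(1))
# arm direction per view, level lines: scene edge pts, side edge pts
def yaw(n,p,q,z):
    g=lambda v:np.r_[proj(n,[v[0],v[1],z])[0]-p,proj(n,[v[2],v[3],z])[0]-q]
    s=least_squares(g,[600,0,650,0]).x;return np.degrees(np.arctan2(s[3]-s[1],s[2]-s[0])).round(1),s.round(0)
print(yaw("scene",(312.5,232.5),(275,267.5),240),yaw("scene",(323.7,240),(281.2,273.7),240))
print(yaw("side",(310,184),(363,165),240))
for n,pp in(("scene",[(239,318),(290,357),(330,318),(281,290)]),("side",[(322,243),(373,264),(414,242)])):
    print(n,[least_squares(lambda v:proj(n,[v[0],v[1],8])[0]-p,[600,0]).x.round(0) for p in pp])
# cup automatic-ish fit: rim centre + bar corners
pts=[("scene",2,None,(432.5,267)),("side",2,None,(211.2,219.5))]
def g(v):
    x,y,yw,z0=v;d=-np.array([np.cos(yw),np.sin(yw)]);c=np.array([x,y])
    o=[]
    for n,a,h,p in(("scene",0,97,(432.5,267)),("side",0,97,(211.2,219.5)),("side",160,35,(155,265.3)),("side",70,35,(190.5,251.5)),("scene",160,53,(461.5,244.5))):
        o+=list(proj(n,[*(c+d*a),z0+h])[0]-p)
    return o
r=least_squares(g,[450,100,0,2]);print("cup",r.x.round(2),r.fun.round(1))
E
```

```text
rim (array([481.3, 274.2,  99.6]), np.float64(1.2))
bar far end top centre (array([326.6, 289.1,  51.3]), np.float64(1.2))
head [630.05837508  45.29068517] [-0.9 -0.9  0.6 -1.1 -0.7  0.3]
(np.float64(-2.8), array([660.,  33., 792.,  27.])) (np.float64(-8.2), array([664.,  68., 798.,  49.]))
(np.float64(-8.8), array([582.,  29., 727.,   6.]))
scene [array([842., -72.]), array([854., 103.]), array([706., 118.]), array([710., -39.])]
side [array([687.,  99.]), array([705., -53.]), array([849., -71.])]
cup [ 4.8449e+02  2.7427e+02 -1.0000e-01  1.5100e+00] [-1.8  1.6 -0.1 -0.5 -0.6  0.4 -1.3 -0.5 -0.2 -0.7]
```

Head is at about (630,45) with yaw about -6.5°. Cup is at about (484,274) with yaw about -5.7° and base z about 1.5 (consistent with a thin tray, and the rim at 99 matches 97 plus the tray). I'll move so the wrist camera looks at the head, then at the cup.

Call:
move_arm:
  commands:
    - [-393, -340, -141, 0, 0, -0.2, 0]
    - [-393, -340, -141, 0, 0, -0.2, 0]
    - [-393, -340, -141, 0, 0, -0.2, 0]
    - [-393, -340, -141, 0, 0, -0.2, 0]
    - [-393, -340, -141, 0, 0, -0.2, 0]
    - [-393, -340, -141, 0, 0, -0.2, 0]
    - [-393, -340, -141, 0, 0, -0.2, 0]
    - [-393, -340, -141, 0, 0, -0.2, 0]
    - [-393, -340, -141, 0, 0, -0.2, 0]
    - [-393, -340, -141, 0, 0, -0.2, 0]
    - [-393, -340, -141, 0, 0, -0.2, 0]
    - [-393, -340, -141, 0, 0, -0.2, 0]
    - [-393, -340, -141, 0, 0, -0.2, 0]
    - [-393, -340, -141, 0, 0, -0.2, 0]
    - [-393, -340, -141, 0, 0, -0.2, 0]
    - [-393, -340, -141, 0, 0, -0.2, 0]

```text
time_s: 1.7
position: [429.6, 61.1, 380.3]
tcp_rot: [-0.0, 0.05, 0.999, 0.0]
force: [0.4, 0.2, -0.0]
finger_gap: 85.3
finger_force: 0.0
```

```bash
cat > wv.py <<'E'
import sys
from h import *
st=read_state();im=capture("wrist");n=sys.argv[1]
cv2.imwrite(f"pics/{n}_raw.png",im);np.save(f"pics/{n}.npy",wristE(st))
print(st["position"],st["tcp_rot"],st["time_s"])
if len(sys.argv)>2:
    x,y,w,h,s=map(int,sys.argv[2:7]);im=cv2.resize(im[y:y+h,x:x+w],None,fx=s,fy=s,interpolation=cv2.INTER_CUBIC)
cv2.imwrite(f"pics/{n}.png",im)
E
python3 wv.py w1
```

```text
[429.63586637  61.14450233 380.25584088] [-8.69246954e-05  4.95220253e-02  9.98773027e-01  4.16744819e-05] 1.7
```

View pics/w1.png

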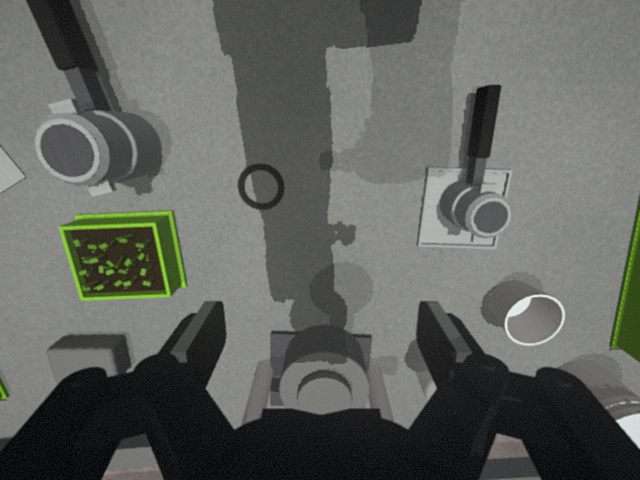

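The wrist view shows the small cup with rim at (490,215), its handle running up to (487,85), the head at (324,360) between the fingers, and the gasket at (261,187). Next I'll overlay the models on all three views to check the fit.

```bash
cat > ov.py <<'E'
from h import *
import sys
E=np.load("pics/w1.npy")
cup=eval(sys.argv[1]);hd=eval(sys.argv[2])
T=[("wrist","w1_raw",425,80,90,170,),("scene","scene0",400,235,75,75),("side","side0",148,205,100,75),("wrist","w1_raw",265,300,120,120),("scene","scene0",290,210,70,70),("side","side0",285,165,75,65)]
out=[]
for i,(c,f,x,y,w,h) in enumerate(T):
    s=min(266/w,300/h);im=cv2.imread(f"pics/{f}.png")[y:y+h,x:x+w];im=cv2.resize(im,None,fx=s,fy=s,interpolation=cv2.INTER_CUBIC)
    for L in (cupmodel(*cup) if i<3 else headmodel(*hd)):
        p=(proj(c,L,E if c=="wrist" else None)-[x,y]+.5)*s
        cv2.polylines(im,[p.round().astype(int)],False,(0,0,255),1)
    t=np.zeros((300,266,3),np.uint8);hh,ww=min(300,im.shape[0]),min(266,im.shape[1]);t[:hh,:ww]=im[:hh,:ww];out.append(t)
cv2.imwrite(f"pics/{sys.argv[3]}.png",np.vstack([np.hstack(out[:3]),np.hstack(out[3:])]))
E
python3 ov.py "(484,274,-.1,1.5)" "(630,45.3)" ov1
```

```text
(no output)
```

View pics/ov1.png

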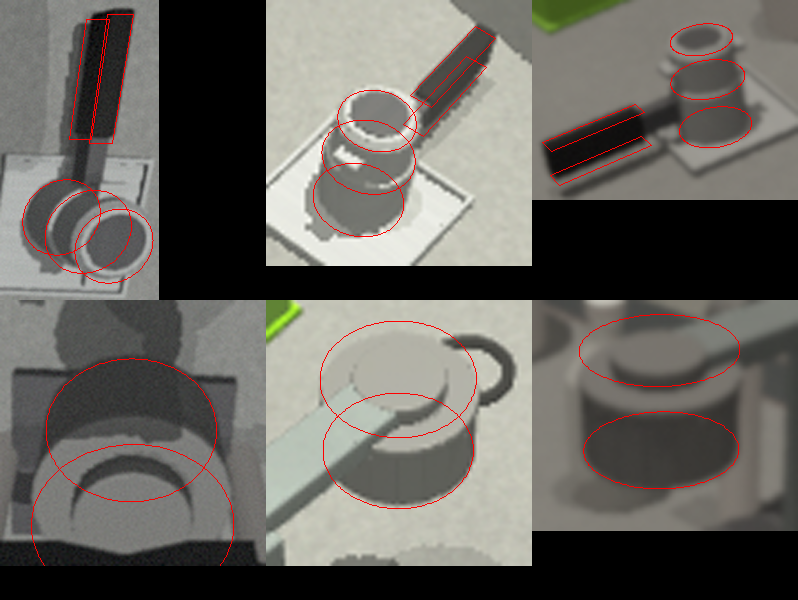

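```bash
python3 - <<'E'
from h import *
E=np.load("pics/w1.npy")
def f(v):
    o=[]
    for n,l,r,b,e in(("scene",304.2,345.8,263.4,None),("side",298.8,343.9,218,None),("wrist",280.8,370.5,326.2,E)):
        lo=proj(n,circ(v[0],v[1],160,49),e);hi=proj(n,circ(v[0],v[1],v[2],49),e);p=np.vstack([lo,hi])
        o+= [p[:,0].min()-l+.5,p[:,0].max()-r+.5,(lo[:,1].min() if n=="wrist" else lo[:,1].max())-b+.5]
    return o
r=least_squares(f,[600,0,210],loss="soft_l1");print("head",r.x,r.fun.round(1))
def g(v):
    x,y,yw,z0=v;d=-np.array([np.cos(yw),np.sin(yw)]);c=np.array([x,y])
    o=[]
    for n,a,h,p in(("scene",0,97,(432.5,267)),("side",0,97,(211.2,219.5)),("wrist",0,97,(489.1,217.7)),("wrist",160,53,(492.5,85.5)),("side",160,35,(155,265.3)),("side",70,35,(190.5,251.5)),("scene",160,53,(461.5,244.5))):
        o+=list(proj(n,[*(c+d*a),z0+h],E if n=="wrist" else None)[0]-p)
    return o
r=least_squares(g,[450,100,0,2],loss="soft_l1");print("cup",r.x.round(2),r.fun.round(1))
x,y,w,z=r.x;gp=np.array([x-115*np.cos(w),y-115*np.sin(w),z+35]);print("grip",gp)
st=read_state();q=st["tcp_rot"];M=R.from_quat([*q[1:],q[0]]).as_matrix()
print("shift tool",M.T@(gp-[0,0,11]-st["position"]),"yaw tool x",np.degrees(np.arctan2(M[1,0],M[0,0])))
E
```

```text
head [630.15112554  46.1632337  223.28680177] [ 0.2 -0.3  1.6 -0.7 -0.7 -0.  -0.3 -0.3  0.2]
cup [482.56 274.11  -6.38   1.65] [-1.5  1.  -0.7 -0.2 -0.2  0.4  0.1  0.6 -1.1  0.9 -1.8 -0.1 -0.1 -1.3]
grip [368.12511213 285.46272527  36.64906658]
shift tool [ 83.55835889 217.22296915 354.64956678] yaw tool x 174.31366607903598
```

Call:
move_arm:
  commands:
    - [83.5, 217, 240, 0, 0, 0, 0]
    - [83.5, 217, 240, 0, 0, 0, 0]
    - [83.5, 217, 240, 0, 0, 0, 0]
    - [83.5, 217, 240, 0, 0, 0, 0]
    - [83.5, 217, 240, 0, 0, 0, 0]
    - [83.5, 217, 240, 0, 0, 0, 0]
    - [83.5, 217, 240, 0, 0, 0, 0]
    - [83.5, 217, 240, 0, 0, 0, 0]
    - [83.5, 217, 240, 0, 0, 0, 0]
    - [83.5, 217, 240, 0, 0, 0, 0]
    - [83.5, 217, 275, 0, 0, 0, 0]
    - [83.5, 217, 305, 0, 0, 0, 0]
    - [83.5, 217, 330, 0, 0, 0, 0]
    - [83.5, 217, 345, 0, 0, 0, 0]
    - [83.5, 217, 354, 0, 0, 0, 0]
    - [83.5, 217, 354, 0, 0, 0, 0]
    - [83.5, 217, 354, 0, 0, 0, 0]

```text
time_s: 3.45
position: [369.8, 284.6, 27.2]
tcp_rot: [0.001, 0.051, 0.999, 0.0]
force: [0.2, -0.4, 0.5]
finger_gap: 85.6
finger_force: 0.0
```

```bash
python3 wv.py w2; python3 - <<'E'
from h import *
E=np.load("pics/w2.npy");im=cv2.imread("pics/w2_raw.png")
for L in cupmodel(482.6,274.1,-.097,1.65): cv2.polylines(im,[proj("wrist",L,E).round().astype(int)],False,(0,0,255),1)
cv2.imwrite("pics/w2.png",im)
E
```

```text
[369.80183053 284.61624242  27.24477724] [6.15489919e-04 5.06826373e-02 9.98714556e-01 3.56669083e-04] 3.45
```

View pics/w2.png

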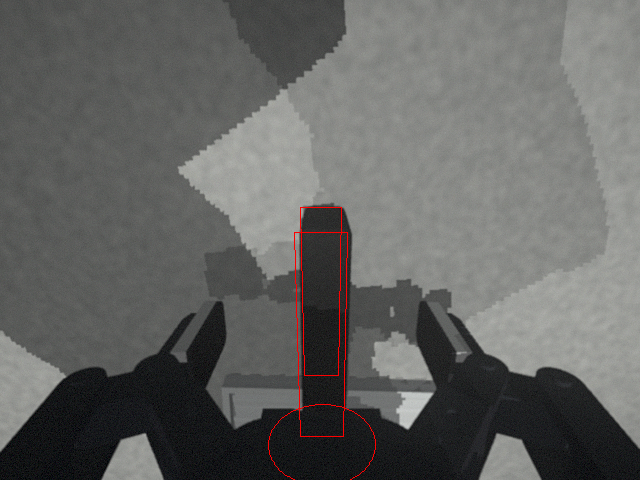

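The wrist view shows the handle centred between the fingers, about 2 mm to tool +y, with its far end at row 233 as modelled. I'll close on it firmly.

Call:
move_arm:
  commands:
    - [0, 2, 1, 0, 0, 0, 0]
    - [0, 2, 1, 0, 0, 0, 0]
    - [0, 2, 1, 0, 0, 0, 255]
    - [0, 2, 1, 0, 0, 0, 255]
    - [0, 2, 1, 0, 0, 0, 255]
    - [0, 2, 1, 0, 0, 0, 255]
    - [0, 2, 1, 0, 0, 0, 255]
    - [0, 2, 1, 0, 0, 0, 255]
    - [0, 2, 1, 0, 0, 0, 255]
    - [0, 2, 1, 0, 0, 0, 255]
    - [0, 2, 1, 0, 0, 0, 255]
    - [0, 2, 1, 0, 0, 0, 255]
    - [0, 2, 1, 0, 0, 0, 255]
    - [0, 2, 1, 0, 0, 0, 255]
  newtons: 110

```text
time_s: 4.9
position: [369.1, 286.5, 25.3]
tcp_rot: [-0.0, 0.05, 0.999, -0.0]
force: [-1.1, -0.8, 3.0]
finger_gap: 16.9
finger_force: 107.0
```

Call:
move_arm:
  commands:
    - [0, 0, -5, 0, 0, 0, 255]
    - [0, 0, -15, 0, 0, 0, 255]
    - [0, 0, -30, 0, 0, 0, 255]
    - [0, 0, -45, 0, 0, 0, 255]
    - [0, 0, -50, 0, 0, 0, 255]
    - [0, 0, -50, 0, 0, 0, 255]
    - [0, 0, -50, 0, 0, 0, 255]
    - [0, 0, -50, 0, 0, 0, 255]

```text
time_s: 5.7
position: [368.7, 286.3, 74.7]
tcp_rot: [-0.0, 0.05, 0.999, -0.0]
force: [0.6, -0.5, -0.9]
finger_gap: 16.9
finger_force: 107.1
```

```bash
python3 - <<'E'
from h import *
s=read_state();print(s["position"],s["tcp_rot"],s["force"],s["wrist_torque"],s["joint_pos"])
g=lambda n,p,z:least_squares(lambda v:proj(n,[v[0],v[1],z])[0]-p,[600,0]).x.round(0)
print("spray cap top",g("scene",(356,317),168),g("side",(305,166),168),"pot rim",g("scene",(428,340),70),g("side",(247,192),70))
q=s["tcp_rot"];M=R.from_quat([*q[1:],q[0]]).as_matrix()
for a,z in((143.5,70),):
    t=np.radians(a);G=np.array([630.1+115*np.cos(t),46.2+115*np.sin(t),z]);print(G,M.T@(G-s["position"]))
E
```

```text
[368.67257867 286.3155131   74.73968631] [-4.74720581e-04  5.03698994e-02  9.98730481e-01 -2.71369746e-04] [ 0.55585547 -0.4907992  -0.90411304] [-0.00437559  0.13493642  0.05335184] [ 5.03476642e-01  3.52936443e-01 -5.51749069e-01  6.67203782e-01
  3.77897679e-05  6.04259083e-01]
spray cap top [755. 222.] [744. 210.] pot rim [655. 364.] [663. 362.]
[537.65646103 114.60462048  70.        ] [-185.40690864 -153.83501966    4.65969147]
```

Call:
move_arm:
  commands:
    - [-9, -8, 0, 0, 0, 0.027, 255]
    - [-28, -23, 0, 0, 0, 0.08, 255]
    - [-46, -38, 0, 0, 0, 0.135, 255]
    - [-65, -54, 0, 0, 0, 0.188, 255]
    - [-83, -69, 0, 0, 0, 0.242, 255]
    - [-102, -85, 0, 0, 0, 0.296, 255]
    - [-120, -100, 0, 0, 0, 0.35, 255]
    - [-139, -115, 0, 0, 0, 0.404, 255]
    - [-158, -131, 0, 0, 0, 0.457, 255]
    - [-172, -143, 0, 0, 0, 0.5, 255]
    - [-181, -150, 0, 0, 0, 0.525, 255]
    - [-185.4, -153.8, 0, 0, 0, 0.538, 255]
    - [-185.4, -153.8, 0, 0, 0, 0.538, 255]
    - [-185.4, -153.8, 0, 0, 0, 0.538, 255]
    - [-185.4, -153.8, 0, 0, 0, 0.538, 255]

```text
time_s: 7.2
position: [537.5, 115.5, 75.3]
tcp_rot: [-0.0, 0.313, 0.95, -0.0]
force: [-0.8, -0.5, -1.3]
finger_gap: 17.2
finger_force: 107.2
```

```bash
python3 - <<'E'
from h import *
s=read_state();print(s["position"],s["tcp_rot"],s["force"],s["wrist_torque"],s["joint_pos"].round(2))
a,b=capture("scene"),capture("side")
cv2.imwrite("pics/scene1.png",a);cv2.imwrite("pics/side1.png",b)
q=s["tcp_rot"];M=R.from_quat([*q[1:],q[0]]).as_matrix()
ang=np.arctan2(M[1,0],M[0,0]);p=s["position"];c=p[:2]-115*M[:2,0]; print("cup axis",c,np.degrees(ang))
def tile(im,n,x,y,w,h,ov):
    S=400/w;t=cv2.resize(im[y:y+h,x:x+w],(400,600),interpolation=cv2.INTER_CUBIC)
    if ov:
        for L in cupmodel(c[0],c[1],ang-np.pi,p[2]-24)+[circ(630.1,46.2,160,49)]:
            cv2.polylines(t,[((proj(n,L)-[x,y]+.5)*S).round().astype(int)],False,(0,0,255),1)
    return t
cv2.imwrite("pics/ov2.png",np.hstack([tile(a,"scene",285,205,80,120,1),tile(b,"side",275,150,80,120,1)]))
E
```

```text
[537.45220937 115.52101399  75.28530986] [-2.50331496e-04  3.13378704e-01  9.49628203e-01 -2.30138947e-05] [-0.80249759 -0.53895638 -1.29666071] [0.10316498 0.0864393  0.04541759] [ 0.08  0.48 -0.33  0.76  0.    0.72]
cup axis [629.86476612  47.0745638 ] 143.4740654209347
```

View pics/ov2.png

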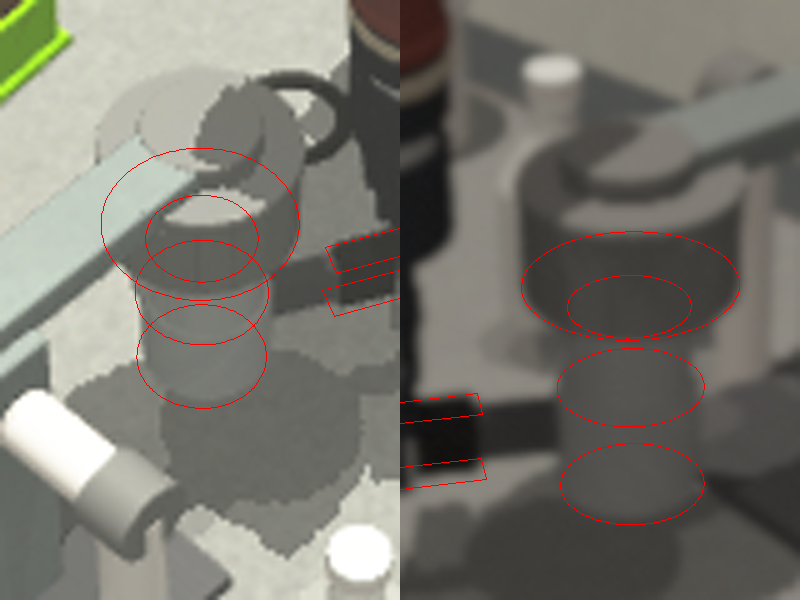

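The picture shows the cup right under the head, close to the model in both views. In the scene tile the bowl looks about 4 px (2 mm) right of the model. I'll measure the edges numerically.

```bash
cat > edges.py <<'E'
from h import *
def edge(g,a,b,axis=0):
    d=np.abs(np.gradient(cv2.GaussianBlur(g,(1,1),0)[a:b]));i=int(d.argmax());
    i=min(max(i,1),len(d)-2);y0,y1,y2=d[i-1:i+2];k=(y0-2*y1+y2);return a+i+(0.5*(y0-y2)/k if abs(k)>1e-9 else 0),d[i]
a=cv2.imread("pics/scene1.png",0).astype(float);b=cv2.imread("pics/side1.png",0).astype(float)
def scan(n,im,rows,L,Rr):
    for r in rows:
        g=im[r:r+2].mean(0)
        l,dl=edge(g,*L);rr,dr=edge(g,*Rr);print(n,r+.5,"L %.2f(%.0f) R %.2f(%.0f) mid %.2f"%(l,dl,rr,dr,(l+rr)/2))
scan("scene bowl",a,range(265,282,3),(306,320),(333,346))
scan("scene head",a,range(228,252,4),(298,312),(338,352))
scan("side bowl",b,range(226,252,4),(300,314),(328,346))
scan("side head",b,range(190,212,4),(292,306),(338,352))
def col(n,im,cols,A):
    for c in cols:
        y,d=edge(im[:,c:c+2].mean(1),*A);print(n,c+.5,"y %.2f(%.0f)"%(y,d))
col("scene bowl bottom",a,range(318,334,4),(279,294))
col("side bowl bottom",b,range(312,332,4),(245,262))
col("side head bottom",b,range(305,336,5),(208,225))
col("scene head bottom",a,range(306,318,4),(254,270))
E
python3 edges.py
```

```text
Traceback (most recent call last):
  File "edges.py", line 10, in <module>
    scan("scene bowl",a,range(265,282,3),(306,320),(333,346))
    ~~~~^^^^^^^^^^^^^^^^^^^^^^^^^^^^^^^^^^^^^^^^^^^^^^^^^^^^^
  File "edges.py", line 9, in scan
    l,dl=edge(g,*L);rr,dr=edge(g,*Rr);print(n,r+.5,"L %.2f(%.0f) R %.2f(%.0f) mid %.2f"%(l,dl,rr,dr,(l+rr)/2))
         ~~~~^^^^^^
  File "edges.py", line 3, in edge
    d=np.abs(np.gradient(cv2.GaussianBlur(g,(1,1),0)[a:b]));i=int(d.argmax());
             ~~~~~~~~~~~^^^^^^^^^^^^^^^^^^^^^^^^^^^^^^^^^^
ValueError: Shape of array too small to calculate a numerical gradient, at least (edge_order + 1) elements are required.
```

```bash
sed -i 's/cv2.GaussianBlur(g,(1,1),0)\[a:b\]/g[a:b]/' edges.py; python3 edges.py
```

```text
scene bowl 265.5 L 312.54(44) R 338.86(21) mid 325.70
scene bowl 268.5 L 312.71(47) R 340.02(7) mid 326.36
scene bowl 271.5 L 312.76(49) R 339.18(6) mid 325.97
scene bowl 274.5 L 312.99(47) R 353.50(6) mid 333.24
scene bowl 277.5 L 307.52(17) R 337.59(4) mid 322.55
scene bowl 280.5 L 307.00(3) R 335.90(5) mid 321.45
scene head 228.5 L 304.78(10) R 343.29(13) mid 324.03
scene head 232.5 L 303.12(12) R 347.23(34) mid 325.17
scene head 236.5 L 303.09(32) R 345.25(25) mid 324.17
scene head 240.5 L 298.43(8) R 345.17(16) mid 321.80
scene head 244.5 L 311.00(2) R 344.67(19) mid 327.84
scene head 248.5 L 322.50(4) R 344.57(20) mid 333.53
side bowl 226.5 L 305.88(18) R 334.25(14) mid 320.07
side bowl 230.5 L 305.97(8) R 334.75(4) mid 320.36
side bowl 234.5 L 306.29(10) R 335.00(4) mid 320.64
side bowl 238.5 L 306.43(8) R 334.75(2) mid 320.59
side bowl 242.5 L 305.54(14) R 332.17(2) mid 318.85
side bowl 246.5 L 299.50(4) R 335.58(12) mid 317.54
side bowl 250.5 L 310.17(4) R 340.50(4) mid 325.33
side head 190.5 L 298.01(21) R 343.46(12) mid 320.73
side head 194.5 L 298.50(22) R 342.73(19) mid 
[... 194 characters left out ...]
 R 340.94(17) mid 320.55
scene bowl bottom 318.5 y 282.61(6)
scene bowl bottom 322.5 y 284.11(8)
scene bowl bottom 326.5 y 284.66(8)
scene bowl bottom 330.5 y 283.79(8)
side bowl bottom 312.5 y 251.92(6)
side bowl bottom 316.5 y 252.81(6)
side bowl bottom 320.5 y 253.09(7)
side bowl bottom 324.5 y 252.65(6)
side bowl bottom 328.5 y 251.59(6)
side head bottom 305.5 y 214.02(8)
side head bottom 310.5 y 216.75(4)
side head bottom 315.5 y 217.28(6)
side head bottom 320.5 y 217.77(6)
side head bottom 325.5 y 217.35(6)
side head bottom 330.5 y 216.50(4)
side head bottom 335.5 y 219.31(12)
scene head bottom 306.5 y 258.73(43)
scene head bottom 310.5 y 259.25(33)
scene head bottom 314.5 y 261.17(11)
```

```bash
cat > fit2.py <<'E'
import io,contextlib
with contextlib.redirect_stdout(io.StringIO()):
    from edges import *
a0=cv2.imread("pics/scene0.png",0).astype(float);b0=cv2.imread("pics/side0.png",0).astype(float)
scan("scene0 head",a0,range(240,256,3),(296,312),(338,352))
scan("side0 head",b0,range(192,212,4),(292,306),(338,352))
col("scene0 head bottom",a0,range(310,342,4),(254,272))
col("side0 head bottom",b0,range(305,336,5),(208,225))
def hull_lr(n,x,y,z1,z2,r,row):
    p=np.vstack([proj(n,circ(x,y,z,r)) for z in(z1,z2)]).astype(np.float32)
    h=cv2.convexHull(p)[:,0];xs=[]
    for i in range(len(h)):
        u,v=h[i-1],h[i]
        if (u[1]-row)*(v[1]-row)<0: xs.append(u[0]+(row-u[1])/(v[1]-u[1])*(v[0]-u[0]))
    return min(xs),max(xs)
bot=lambda n,x,y,z,r:proj(n,circ(x,y,z,r))[:,1].max()
E
python3 - <<'E'
from fit2 import *
def cup(v):
    x,y,z=v;z=51.3+z*.5
    l=hull_lr("scene",x,y,z,z+54,34,268.5);m=hull_lr("side",x,y,z,z+54,34,232.5)
    return [l[0]-312.7,l[1]-339.3,m[0]-306.2,m[1]-334.8,bot("scene",x,y,z,34)-284.7,bot("side",x,y,z,34)-253.1,v[2]]
r=least_squares(cup,[630,46,0]);print("cup",r.x,r.fun.round(2))
def head(v):
    x,y=v
    m=hull_lr("side",x,y,160,220,49,202.5);l=hull_lr("scene",x,y,160,220,49,244.5)
    return [m[0]-298.8,m[1]-342.6,bot("side",x,y,160,49)-217.75,l[1]-344.7]
r=least_squares(head,[630,46]);print("head",r.x,r.fun.round(2))
E
```

```text
scene0 head 240.5 L 298.89(8) R 345.15(40) mid 322.02
scene0 head 243.5 L 298.30(2) R 344.79(52) mid 321.55
scene0 head 246.5 L 310.00(1) R 344.49(51) mid 327.24
scene0 head 249.5 L 314.00(18) R 344.56(52) mid 329.28
scene0 head 252.5 L 307.46(27) R 343.82(52) mid 325.64
scene0 head 255.5 L 303.79(30) R 342.31(48) mid 323.05
side0 head 192.5 L 298.12(18) R 343.02(17) mid 320.57
side0 head 196.5 L 298.47(18) R 342.62(18) mid 320.55
side0 head 200.5 L 298.61(17) R 342.60(18) mid 320.60
side0 head 204.5 L 298.82(18) R 342.61(19) mid 320.71
side0 head 208.5 L 299.43(16) R 341.96(18) mid 320.70
scene0 head bottom 310.5 y 259.05(49)
scene0 head bottom 314.5 y 261.29(48)
scene0 head bottom 318.5 y 262.86(52)
scene0 head bottom 322.5 y 263.45(46)
scene0 head bottom 326.5 y 263.45(45)
scene0 head bottom 330.5 y 262.98(48)
scene0 head bottom 334.5 y 261.33(45)
scene0 head bottom 338.5 y 259.30(41)
side0 head bottom 305.5 y 214.74(10)
side0 head bottom 310.5 y 216.67(9)
side0 head bottom 315.5 y 223.70(14)
side0 head bottom 320.5 y 221.44(16)
side0 head bottom 325.5 y 217.23(22)
side0 head bott
[... 444 characters left out ...]
 verbose, callback=callback_wrapped)
    return trf_no_bounds(
        fun, jac, x0, f0, J0, ftol, xtol, gtol, max_nfev, x_scale,
        loss_function, tr_solver, tr_options, verbose, callback=callback)
    f_new = fun(x_new)
    self._update_fun()
    ~~~~~~~~~~~~~~~~^^
    self.f = self.fun_wrapped(xp_copy(self.x))
             ~~~~~~~~~~~~~~~~^^^^^^^^^^^^^^^^^
    return np.atleast_1d(self.fun(x))
                         ~~~~~~~~^^^
    return self.f(x, *self.args, **self.kwargs)
           ~~~~~~^^^^^^^^^^^^^^^^^^^^^^^^^^^^^^
  File "<stdin>", line 9, in head
  File "fit2.py", line 15, in hull_lr
    return min(xs),max(xs)
           ~~~^^^^
ValueError: min() iterable argument is empty
```

```bash
cat > fit3.py <<'E'
from fit2 import *
def arc(n,x,y,z,r,c,d):
    p=proj(n,circ(x,y,z,r,721))+d;p=p[p[:,1]>p[:,1].mean()];o=p[:,0].argsort();return np.interp(c,p[o,0],p[o,1])
def lr(n,x,y,z1,z2,r,row,d):
    a,b=hull_lr(n,x,y,z1,z2,r,row-d[1]);return a+d[0],b+d[0]
hs={310.5:259.05,314.5:261.29,318.5:262.86,322.5:263.45,326.5:263.45,330.5:262.98,334.5:261.33,338.5:259.3}
hd={310.5:216.75,315.5:217.28,320.5:217.77,325.5:217.35,330.5:216.5}
cs={318.5:282.61,322.5:284.11,326.5:284.66,330.5:283.79}
cd={312.5:251.92,316.5:252.81,320.5:253.09,324.5:252.65,328.5:251.59}
def F(v):
    cx,cy,cz,hx,hy=v[:5];ds,dd=v[5:7],v[7:9];z=51.3+cz
    o=[(v[5:9])/1.0,[cz/1.0]]
    W=lambda D:1/np.sqrt(len(D))
    for D,n,x,y,zz,r,d in((hs,"scene",hx,hy,160,49,ds),(hd,"side",hx,hy,160,49,dd),(cs,"scene",cx,cy,z,34,ds),(cd,"side",cx,cy,z,34,dd)):
        o.append((arc(n,x,y,zz,r,np.array(list(D)),d)-np.array(list(D.values())))*W(D)*2)
    m=lr("side",hx,hy,160,220,49,202.5,dd);o.append([2*(m[0]-298.8),2*(m[1]-342.6)])
    m=lr("scene",hx,hy,160,220,49,246.5,ds);o.append([2*(m[1]-344.55)])
    m=lr("side",cx,cy,z,z+54,34,232.5,dd);o.append([2*(m[0]-306.2),1*(m[1]-334.8)])
    m=lr("scene",cx,cy,z,z+54,34,268.5,ds);o.append([2*(m[0]-312.7),1*(m[1]-339.3)])
    return np.concatenate(o)
r=least_squares(F,[629,47,0,630,46,0,0,0,0],loss="soft_l1",x_scale=[5,5,1,5,5,1,1,1,1],diff_step=1e-4)
print(r.x.round(2),(r.x[:2]-r.x[3:5]).round(2));print(r.fun.round(2))
J=r.jac;C=np.linalg.pinv(J.T@J)*.3;T=np.zeros((2,9));T[0,0]=T[1,1]=1;T[0,3]=T[1,4]=-1;print("sd diff",np.sqrt(np.diag(T@C@T.T)))
E
python3 fit3.py | tail -8
```

```text
side0 head bottom 330.5 y 216.23(22)
side0 head bottom 335.5 y 214.45(20)
[ 6.2849e+02  4.7940e+01  1.6000e+00  6.2872e+02  4.5150e+01  3.9000e-01
 -6.2000e-01  4.1000e-01 -4.3000e-01] [-0.22  2.78]
[ 0.39 -0.62  0.41 -0.43  1.6  -0.32 -0.15 -0.25 -0.17 -0.14 -0.22  0.03
 -0.15 -0.43 -0.1  -0.3  -0.2  -0.27  0.52  0.46  0.22  0.38  0.21  0.34
  0.34  0.42  0.41 -0.    0.36  0.27 -0.91  0.21 -0.23 -0.42]
sd diff [0.87126561 0.84427621]
```

Call:
move_arm:
  commands:
    - [-1.4, -1.9, 0, 0, 0, 0, 255]
    - [-1.4, -1.9, -3, 0, 0, 0, 255]
    - [-1.4, -1.9, -6, 0, 0, 0, 255]
    - [-1.4, -1.9, -8, 0, 0, 0, 255]
    - [-1.4, -1.9, -10, 0, 0, 0, 255]
    - [-1.4, -1.9, -11, 0, 0, 0, 255]
    - [-1.4, -1.9, -12, 0, 0, 0, 255]
    - [-1.4, -1.9, -13, 0, 0, 0, 255]
    - [-1.4, -1.9, -14, 0, 0, 0, 255]
    - [-1.4, -1.9, -15, 0, 0, 0, 255]
    - [-1.4, -1.9, -15, 0, 0, 0, 255]
    - [-1.4, -1.9, -15, 0, 0, 0, 255]

```text
time_s: 8.5
position: [538.1, 112.5, 90.3]
tcp_rot: [-0.0, 0.314, 0.949, 0.0]
force: [-0.4, 0.4, -1.4]
finger_gap: 17.1
finger_force: 107.2
```

```bash
cat > rs.py <<'E'
from h import *
s=read_state();q=s["tcp_rot"];M=R.from_quat([*q[1:],q[0]]).as_matrix()
print("t",s["time_s"],"F",s["force"].round(1),"Ftool",(M.T@s["force"]).round(1),"T",s["wrist_torque"].round(2),"Ttool",(M.T@s["wrist_torque"]).round(2))
p=s["position"];print("pos",p.round(1),"yaw",np.degrees(np.arctan2(M[1,0],M[0,0])).round(1),"axis",(p-115*M[:,0])[:2].round(1),"lug-mount",(p[2]+49-160).round(1),"tilt",M[2,:].round(3))
E
python3 rs.py
```

```text
t 8.5 F [-0.4  0.4 -1.4] Ftool [0.5 0.1 1.4] T [0.06 0.12 0.01] Ttool [ 0.02  0.13 -0.01]
pos [538.1 112.5  90.3] yaw 143.4 axis [630.4  44. ] lug-mount -20.7 tilt [ 0.  0. -1.]
```

Call:
move_arm:
  commands:
    - [0, 0, -1, 0, 0, 0, 255]
    - [0, 0, -2, 0, 0, 0, 255]
    - [0, 0, -3, 0, 0, 0, 255]
    - [0, 0, -4, 0, 0, 0, 255]
    - [0, 0, -5, 0, 0, 0, 255]
    - [0, 0, -6, 0, 0, 0, 255]
    - [0, 0, -7, 0, 0, 0, 255]
    - [0, 0, -8, 0, 0, 0, 255]
    - [0, 0, -9, 0, 0, 0, 255]
    - [0, 0, -10, 0, 0, 0, 255]
    - [0, 0, -10, 0, 0, 0, 255]

```text
time_s: 9.6
position: [538.1, 112.5, 100.4]
tcp_rot: [0.0, 0.314, 0.949, 0.0]
force: [-0.5, -0.1, -1.4]
finger_gap: 16.5
finger_force: 107.2
```

```bash
python3 rs.py
```

```text
t 9.6 F [-0.5 -0.1 -1.4] Ftool [ 0.3 -0.4  1.4] T [ 0.06  0.12 -0.02] Ttool [0.03 0.13 0.02]
pos [538.1 112.5 100.4] yaw 143.4 axis [630.5  43.9] lug-mount -10.6 tilt [-0.  0. -1.]
```

Call:
move_arm:
  commands:
    - [0, 0, -1, 0, 0, 0, 255]
    - [0, 0, -2, 0, 0, 0, 255]
    - [0, 0, -3, 0, 0, 0, 255]
    - [0, 0, -3.5, 0, 0, 0, 255]
    - [0, 0, -4, 0, 0, 0, 255]
    - [0, 0, -4.5, 0, 0, 0, 255]
    - [0, 0, -4.5, 0, 0, 0, 255]

```text
time_s: 10.3
position: [538.1, 112.5, 104.9]
tcp_rot: [0.0, 0.314, 0.949, 0.0]
force: [0.8, -0.5, -1.8]
finger_gap: 16.7
finger_force: 107.2
```

```bash
python3 rs.py
```

```text
t 10.3 F [ 0.8 -0.5 -1.8] Ftool [-0.9  0.1  1.8] T [ 0.04  0.07 -0.  ] Ttool [0.01 0.08 0.  ]
pos [538.1 112.5 104.9] yaw 143.4 axis [630.4  44. ] lug-mount -6.1 tilt [-0.  0. -1.]
```

Call:
move_arm:
  commands:
    - [0, 0, -0.5, 0, 0, 0, 255]
    - [0, 0, -1, 0, 0, 0, 255]
    - [0, 0, -1.5, 0, 0, 0, 255]
    - [0, 0, -1.5, 0, 0, 0, 255]

```text
time_s: 10.7
position: [538.1, 112.5, 106.4]
tcp_rot: [0.0, 0.314, 0.949, 0.0]
force: [0.5, -0.3, -1.3]
finger_gap: 16.5
finger_force: 107.2
```

```bash
python3 rs.py
```

```text
t 10.7 F [ 0.5 -0.3 -1.3] Ftool [-0.6  0.1  1.3] T [ 0.1  0.1 -0. ] Ttool [-0.02  0.14  0.  ]
pos [538.1 112.5 106.4] yaw 143.4 axis [630.4  43.9] lug-mount -4.6 tilt [-0.  0. -1.]
```

Call:
move_arm:
  commands:
    - [0, 0, -0.5, 0, 0, 0, 255]
    - [0, 0, -1, 0, 0, 0, 255]
    - [0, 0, -1.5, 0, 0, 0, 255]
    - [0, 0, -2, 0, 0, 0, 255]
    - [0, 0, -2, 0, 0, 0, 255]

```text
time_s: 11.2
position: [538.1, 112.5, 108.4]
tcp_rot: [0.0, 0.314, 0.949, 0.0]
force: [0.1, -0.5, -1.6]
finger_gap: 16.5
finger_force: 107.2
```

```bash
python3 rs.py
```

```text
t 11.2 F [ 0.1 -0.5 -1.6] Ftool [-0.4 -0.4  1.6] T [0.09 0.12 0.04] Ttool [ 0.    0.15 -0.04]
pos [538.1 112.5 108.4] yaw 143.4 axis [630.5  44. ] lug-mount -2.6 tilt [-0.  0. -1.]
```

Call:
move_arm:
  commands:
    - [0, 0, -0.5, 0, 0, 0, 255]
    - [0, 0, -1, 0, 0, 0, 255]
    - [0, 0, -1.5, 0, 0, 0, 255]
    - [0, 0, -2, 0, 0, 0, 255]
    - [0, 0, -2.5, 0, 0, 0, 255]
    - [0, 0, -2.5, 0, 0, 0, 255]

```text
time_s: 11.8
position: [538.2, 112.5, 110.9]
tcp_rot: [0.0, 0.314, 0.949, 0.0]
force: [0.3, 0.6, -1.7]
finger_gap: 17.0
finger_force: 107.2
```

```bash
python3 rs.py
```

```text
t 11.8 F [ 0.3  0.6 -1.7] Ftool [0.1 0.6 1.7] T [ 0.07  0.17 -0.02] Ttool [0.05 0.18 0.02]
pos [538.2 112.5 110.9] yaw 143.4 axis [630.5  44. ] lug-mount -0.1 tilt [-0.  0. -1.]
```

Call:
move_arm:
  commands:
    - [0, 0, -1, 0, 0, 0, 255]
    - [0, 0, -2, 0, 0, 0, 255]
    - [0, 0, -3, 0, 0, 0, 255]
    - [0, 0, -4, 0, 0, 0, 255]
    - [0, 0, -5, 0, 0, 0, 255]
    - [0, 0, -6, 0, 0, 0, 255]
    - [0, 0, -7, 0, 0, 0, 255]
    - [0, 0, -7, 0, 0, 0, 255]

```text
time_s: 12.6
position: [538.0, 112.5, 117.9]
tcp_rot: [-0.0, 0.314, 0.949, -0.0]
force: [-1.2, 0.5, -2.9]
finger_gap: 17.1
finger_force: 107.4
```

```bash
python3 rs.py
```

```text
t 12.6 F [-1.2  0.5 -2.9] Ftool [ 1.3 -0.3  2.9] T [ 0.27  0.36 -0.02] Ttool [-0.01  0.45  0.02]
pos [538.  112.5 117.9] yaw 143.4 axis [630.3  44. ] lug-mount 6.9 tilt [ 0. -0. -1.]
```

Call:
move_arm:
  commands:
    - [0, 0, -1, 0, 0, 0, 255]
    - [0, 0, -2, 0, 0, 0, 255]
    - [0, 0, -3, 0, 0, 0, 255]
    - [0, 0, -4, 0, 0, 0, 255]
    - [0, 0, -4.5, 0, 0, 0, 255]
    - [0, 0, -5, 0, 0, 0, 255]
    - [0, 0, -5, 0, 0, 0, 255]

```text
time_s: 13.3
position: [538.0, 112.5, 122.8]
tcp_rot: [-0.0, 0.314, 0.949, -0.0]
force: [-1.7, 0.1, -5.0]
finger_gap: 17.0
finger_force: 107.3
```

```bash
python3 rs.py; python3 - <<'E'
import sys; sys.path.insert(0,'.')
from h import *
s=read_state();q=s["tcp_rot"];M=R.from_quat([*q[1:],q[0]]).as_matrix()
# rotate about axis point C (115 behind along tool x): rows in tool frame
for d in(5,10,15,20,25,30,35,40,45,50,55,60,65,70):
    t=np.radians(d) # world ccw => tool z negative turn; axis at tool (-115,0)
    print(d,np.round([-115+115*np.cos(t),-115*np.sin(t)],1),round(-t,4))
E
```

```text
t 13.3 F [-1.7  0.1 -5. ] Ftool [ 1.4 -1.   5. ] T [0.37 0.52 0.02] Ttool [ 0.01  0.64 -0.02]
pos [538.  112.5 122.8] yaw 143.4 axis [630.3  44. ] lug-mount 11.8 tilt [ 0. -0. -1.]
5 [ -0.4 -10. ] -0.0873
10 [ -1.7 -20. ] -0.1745
15 [ -3.9 -29.8] -0.2618
20 [ -6.9 -39.3] -0.3491
25 [-10.8 -48.6] -0.4363
30 [-15.4 -57.5] -0.5236
35 [-20.8 -66. ] -0.6109
40 [-26.9 -73.9] -0.6981
45 [-33.7 -81.3] -0.7854
50 [-41.1 -88.1] -0.8727
55 [-49.  -94.2] -0.9599
60 [-57.5 -99.6] -1.0472
65 [ -66.4 -104.2] -1.1345
70 [ -75.7 -108.1] -1.2217
```

Call:
move_arm:
  commands:
    - [0.4, 0, -0.3, 0, 0, 0, 255]
    - [0.8, 0, -0.6, 0, 0, 0, 255]
    - [0.8, 0, -0.6, 0, 0, 0, 255]
    - [0.8, 0, -0.6, 0, 0, 0, 255]

```text
time_s: 13.7
position: [537.9, 112.8, 123.6]
tcp_rot: [0.0, 0.314, 0.949, 0.0]
force: [2.0, -0.7, -4.3]
finger_gap: 16.5
finger_force: 107.5
```

```bash
python3 rs.py
```

```text
t 13.7 F [ 2.  -0.7 -4.3] Ftool [-2.   0.6  4.3] T [ 0.06  0.14 -0.08] Ttool [0.04 0.15 0.08]
pos [537.9 112.8 123.6] yaw 143.4 axis [630.2  44.3] lug-mount 12.6 tilt [-0.001  0.    -1.   ]
```

Call:
move_arm:
  commands:
    - [0, -2, 0, 0, 0, -0.0175, 255]
    - [0, -4, 0, 0, 0, -0.035, 255]
    - [-0.2, -6, 0, 0, 0, -0.0525, 255]
    - [-0.3, -8, 0, 0, 0, -0.07, 255]
    - [-0.3, -8, 0, 0, 0, -0.07, 255]

```text
time_s: 14.2
position: [532.7, 106.3, 123.4]
tcp_rot: [-0.0, 0.28, 0.96, 0.0]
force: [0.6, 1.4, -4.1]
finger_gap: 16.8
finger_force: 107.6
```

```bash
python3 rs.py
```

```text
t 14.2 F [ 0.6  1.4 -4.1] Ftool [0.2 1.5 4.1] T [0.35 0.33 0.06] Ttool [-0.11  0.46 -0.06]
pos [532.7 106.3 123.4] yaw 147.5 axis [629.6  44.4] lug-mount 12.4 tilt [ 0. -0. -1.]
```

Call:
move_arm:
  commands:
    - [0, -2, 0, 0, 0, -0.0175, 255]
    - [0, -4, 0, 0, 0, -0.035, 255]
    - [-0.2, -6, 0, 0, 0, -0.0525, 255]
    - [-0.3, -8, 0, 0, 0, -0.07, 255]
    - [-0.3, -8, 0, 0, 0, -0.07, 255]

```text
time_s: 14.7
position: [528.7, 99.3, 123.4]
tcp_rot: [-0.0, 0.246, 0.969, -0.0]
force: [0.8, 0.4, -4.1]
finger_gap: 17.1
finger_force: 107.5
```

```bash
python3 rs.py
```

```text
t 14.7 F [ 0.8  0.4 -4.1] Ftool [-0.5  0.8  4.1] T [0.38 0.3  0.13] Ttool [-0.19  0.45 -0.13]
pos [528.7  99.3 123.4] yaw 151.5 axis [629.7  44.3] lug-mount 12.4 tilt [ 0. -0. -1.]
```

Call:
move_arm:
  commands:
    - [0, -2, 0, 0, 0, -0.0175, 255]
    - [0, -4, 0, 0, 0, -0.035, 255]
    - [-0.2, -6, 0, 0, 0, -0.0525, 255]
    - [-0.2, -6, 0, 0, 0, -0.0525, 255]

```text
time_s: 15.1
position: [526.0, 93.9, 123.4]
tcp_rot: [-0.0, 0.221, 0.975, 0.0]
force: [0.4, 1.3, -5.2]
finger_gap: 16.9
finger_force: 107.6
```

```bash
python3 rs.py
```

```text
t 15.1 F [ 0.4  1.3 -5.2] Ftool [0.2 1.3 5.2] T [0.37 0.39 0.14] Ttool [-0.17  0.51 -0.14]
pos [526.   93.9 123.4] yaw 154.5 axis [629.8  44.4] lug-mount 12.4 tilt [ 0. -0. -1.]
```

Call:
move_arm:
  commands:
    - [-0.1, -5, 0, 0, 0, -0.0436, 255]
    - [-0.4, -10, 0, 0, 0, -0.0873, 255]
    - [-1, -15, 0, 0, 0, -0.1309, 255]
    - [-1.7, -20, 0, 0, 0, -0.1745, 255]
    - [-2.7, -24.9, 0, 0, 0, -0.2182, 255]
    - [-3.9, -29.8, 0, 0, 0, -0.2618, 255]
    - [-5.3, -34.6, 0, 0, 0, -0.3054, 255]
    - [-6.9, -39.3, 0, 0, 0, -0.3491, 255]
    - [-6.9, -39.3, 0, 0, 0, -0.3491, 255]

```text
time_s: 16.0
position: [515.3, 55.2, 123.4]
tcp_rot: [-0.0, 0.049, 0.999, -0.0]
force: [-0.7, 0.4, -4.4]
finger_gap: 16.9
finger_force: 107.6
```

```bash
python3 rs.py
```

```text
t 16.0 F [-0.7  0.4 -4.4] Ftool [0.7 0.3 4.4] T [0.15 0.44 0.05] Ttool [-0.1   0.46 -0.05]
pos [515.3  55.2 123.4] yaw 174.4 axis [629.7  44.1] lug-mount 12.4 tilt [ 0. -0. -1.]
```

Free so far (31° turned). Another 20°, still short of the earliest possible stop.

Call:
move_arm:
  commands:
    - [-0.1, -5, 0, 0, 0, -0.0436, 255]
    - [-0.4, -10, 0, 0, 0, -0.0873, 255]
    - [-1, -15, 0, 0, 0, -0.1309, 255]
    - [-1.7, -20, 0, 0, 0, -0.1745, 255]
    - [-2.7, -24.9, 0, 0, 0, -0.2182, 255]
    - [-3.9, -29.8, 0, 0, 0, -0.2618, 255]
    - [-5.3, -34.6, 0, 0, 0, -0.3054, 255]
    - [-6.9, -39.3, 0, 0, 0, -0.3491, 255]
    - [-6.9, -39.3, 0, 0, 0, -0.3491, 255]

```text
time_s: 16.9
position: [518.5, 15.6, 123.4]
tcp_rot: [-0.0, -0.125, 0.992, -0.0]
force: [-0.3, 0.5, -4.9]
finger_gap: 17.0
finger_force: 107.6
```

```bash
python3 rs.py
```

```text
t 16.9 F [-0.3  0.5 -4.9] Ftool [0.2 0.5 4.9] T [0.07 0.42 0.15] Ttool [-0.17  0.39 -0.15]
pos [518.5  15.6 123.4] yaw -165.6 axis [629.9  44.2] lug-mount 12.4 tilt [ 0. -0. -1.]
```

Call:
move_arm:
  commands:
    - [0, -3, 0, 0, 0, -0.0262, 255]
    - [-0.2, -6, 0, 0, 0, -0.0524, 255]
    - [-0.4, -9, 0, 0, 0, -0.0785, 255]
    - [-0.6, -12, 0, 0, 0, -0.1047, 255]
    - [-0.6, -12, 0, 0, 0, -0.1047, 255]

```text
time_s: 17.4
position: [522.0, 4.5, 123.3]
tcp_rot: [-0.0, -0.177, 0.984, -0.0]
force: [0.1, 1.0, -4.2]
finger_gap: 16.7
finger_force: 107.6
```

```bash
python3 rs.py
```

```text
t 17.4 F [ 0.1  1.  -4.2] Ftool [-0.4  0.9  4.2] T [-0.05  0.42  0.06] Ttool [-0.1   0.42 -0.06]
pos [522.    4.5 123.3] yaw -159.7 axis [629.8  44.4] lug-mount 12.3 tilt [ 0. -0. -1.]
```

Call:
move_arm:
  commands:
    - [0, -2, 0, 0, 0, -0.0175, 255]
    - [-0.1, -4, 0, 0, 0, -0.035, 255]
    - [-0.2, -5, 0, 0, 0, -0.0436, 255]
    - [-0.2, -5, 0, 0, 0, -0.0436, 255]

```text
time_s: 17.8
position: [524.0, -0.3, 123.4]
tcp_rot: [-0.0, -0.199, 0.98, 0.0]
force: [-0.6, 1.6, -4.6]
finger_gap: 16.8
finger_force: 107.6
```

```bash
python3 rs.py
```

```text
t 17.8 F [-0.6  1.6 -4.6] Ftool [-0.1  1.7  4.6] T [-0.1   0.44  0.09] Ttool [-0.08  0.45 -0.09]
pos [ 5.240e+02 -3.000e-01  1.234e+02] yaw -157.1 axis [629.9  44.5] lug-mount 12.4 tilt [ 0.  0. -1.]
```

Call:
move_arm:
  commands:
    - [0, -2, 0, 0, 0, -0.0175, 255]
    - [-0.1, -4, 0, 0, 0, -0.035, 255]
    - [-0.1, -4, 0, 0, 0, -0.035, 255]

```text
time_s: 18.1
position: [525.7, -4.0, 123.4]
tcp_rot: [-0.0, -0.216, 0.976, 0.0]
force: [-0.6, 2.7, -4.2]
finger_gap: 16.9
finger_force: 107.6
```

```bash
python3 rs.py
```

```text
t 18.1 F [-0.6  2.7 -4.2] Ftool [-0.6  2.7  4.2] T [0.08 0.49 0.12] Ttool [-0.28  0.41 -0.12]
pos [525.7  -4.  123.4] yaw -155.0 axis [629.9  44.6] lug-mount 12.4 tilt [ 0.  0. -1.]
```

Call:
move_arm:
  commands:
    - [0, -1.5, 0, 0, 0, -0.0131, 255]
    - [0, -3, 0, 0, 0, -0.0262, 255]
    - [0, -3, 0, 0, 0, -0.0262, 255]

```text
time_s: 18.4
position: [526.6, -6.4, 123.3]
tcp_rot: [-0.0, -0.229, 0.973, 0.0]
force: [-2.5, 2.7, -2.7]
finger_gap: 16.7
finger_force: 107.7
```

```bash
python3 rs.py
```

```text
t 18.4 F [-2.5  2.7 -2.7] Ftool [1.  3.5 2.7] T [0.32 0.68 0.34] Ttool [-0.59  0.47 -0.34]
pos [526.6  -6.4 123.3] yaw -153.5 axis [629.6  44.9] lug-mount 12.3 tilt [ 0.     0.001 -1.   ]
```

Call:
move_arm:
  commands:
    - [0, -1, 0, 0, 0, -0.0087, 255]
    - [0, -2, 0, 0, 0, -0.0175, 255]
    - [0, -2, 0, 0, 0, -0.0175, 255]

```text
time_s: 18.7
position: [527.3, -8.0, 123.3]
tcp_rot: [-0.0, -0.238, 0.971, 0.0]
force: [-3.2, 3.5, -2.6]
finger_gap: 16.8
finger_force: 107.9
```

```bash
python3 rs.py
```

```text
t 18.7 F [-3.2  3.5 -2.6] Ftool [1.2 4.6 2.6] T [0.51 0.8  0.46] Ttool [-0.82  0.47 -0.46]
pos [527.3  -8.  123.3] yaw -152.5 axis [629.3  45.1] lug-mount 12.3 tilt [ 0.001  0.001 -1.   ]
```

Call:
move_arm:
  commands:
    - [0.2, 0.8, 0, 0, 0, 0, 255]
    - [0.3, 1.5, 0, 0, 0, 0, 255]
    - [0.3, 1.5, 0, 0, 0, 0, 255]

```text
time_s: 19.0
position: [527.0, -7.4, 123.4]
tcp_rot: [0.0, -0.237, 0.972, -0.0]
force: [-1.6, 0.5, -5.5]
finger_gap: 16.6
finger_force: 107.6
```

```bash
python3 rs.py
```

```text
t 19.0 F [-1.6  0.5 -5.5] Ftool [1.2 1.2 5.5] T [-0.02  0.59  0.06] Ttool [-0.25  0.54 -0.06]
pos [527.   -7.4 123.4] yaw -152.6 axis [629.   45.6] lug-mount 12.4 tilt [ 0.    -0.001 -1.   ]
```

Call:
move_arm:
  commands:
    - [0, -1.5, 0, 0, 0, -0.0131, 255]
    - [0, -3, 0, 0, 0, -0.0262, 255]
    - [0, -3, 0, 0, 0, -0.0262, 255]

```text
time_s: 19.3
position: [528.1, -9.7, 123.3]
tcp_rot: [-0.0, -0.25, 0.968, 0.0]
force: [-2.5, 3.1, -3.6]
finger_gap: 17.1
finger_force: 107.7
```

```bash
python3 rs.py
```

```text
t 19.3 F [-2.5  3.1 -3.6] Ftool [0.7 3.9 3.6] T [0.4  0.73 0.14] Ttool [-0.71  0.45 -0.14]
pos [528.1  -9.7 123.3] yaw -151.0 axis [628.7  46. ] lug-mount 12.3 tilt [ 0.     0.001 -1.   ]
```

Call:
move_arm:
  commands:
    - [0, -1, 0, 0, 0, -0.0087, 255]
    - [0, -2, 0, 0, 0, -0.0175, 255]
    - [0, -2, 0, 0, 0, -0.0175, 255]

```text
time_s: 19.6
position: [528.7, -11.0, 123.3]
tcp_rot: [-0.0, -0.258, 0.966, 0.001]
force: [-4.2, 5.5, -3.4]
finger_gap: 16.8
finger_force: 108.0
```

```bash
python3 rs.py
```

```text
t 19.6 F [-4.2  5.5 -3.4] Ftool [0.9 6.9 3.4] T [ 0.77  0.89 -0.15] Ttool [-1.11  0.39  0.15]
pos [528.7 -11.  123.3] yaw -150.0 axis [628.4  46.4] lug-mount 12.3 tilt [ 0.     0.002 -1.   ]
```

The stop is felt: the resisting moment about the cup axis jumped from 0.07 to 0.31 to 0.94 N m while the force at the grip is still only 7 N. I'll back off slightly to unload it.

Call:
move_arm:
  commands:
    - [0, 2, 0, 0, 0, 0.0175, 255]
    - [-0.1, 4, 0, 0, 0, 0.035, 255]
    - [-0.1, 6, 0, 0, 0, 0.0524, 255]
    - [-0.1, 6, 0, 0, 0, 0.0524, 255]

```text
time_s: 20.0
position: [526.6, -6.4, 123.5]
tcp_rot: [0.0, -0.233, 0.973, -0.0]
force: [-0.6, -0.2, -4.4]
finger_gap: 16.9
finger_force: 107.8
```

```bash
python3 rs.py
```

```text
t 20.0 F [-0.6 -0.2 -4.4] Ftool [0.7 0.1 4.4] T [-0.15  0.6   0.02] Ttool [-0.14  0.6  -0.02]
pos [526.6  -6.4 123.5] yaw -153.1 axis [629.2  45.6] lug-mount 12.5 tilt [-0.    -0.001 -1.   ]
```

Call:
move_arm:
  commands:
    - [0, 0, 1, 0, 0, 0, 255]
    - [0, 0, 2, 0, 0, 0, 255]
    - [0, 0, 3, 0, 0, 0, 255]
    - [0, 0, 4, 0, 0, 0, 255]
    - [0, 0, 4, 0, 0, 0, 255]

```text
time_s: 20.5
position: [526.6, -6.4, 119.4]
tcp_rot: [0.0, -0.233, 0.973, -0.0]
force: [-0.3, -0.1, -4.9]
finger_gap: 17.1
finger_force: 107.9
```

```bash
python3 rs.py
```

```text
t 20.5 F [-0.3 -0.1 -4.9] Ftool [0.3 0.  4.9] T [-0.17  0.25 -0.04] Ttool [0.04 0.3  0.04]
pos [526.6  -6.4 119.4] yaw -153.1 axis [629.1  45.7] lug-mount 8.4 tilt [-0. -0. -1.]
```

Call:
move_arm:
  commands:
    - [0, 0, 0.5, 0, 0, 0, 255]
    - [0, 0, 1, 0, 0, 0, 255]
    - [0, 0, 1.5, 0, 0, 0, 255]
    - [0, 0, 1.5, 0, 0, 0, 255]

```text
time_s: 20.9
position: [526.5, -6.4, 117.9]
tcp_rot: [0.0, -0.233, 0.972, -0.0]
force: [1.0, -0.1, -3.7]
finger_gap: 16.7
finger_force: 107.9
```

```bash
python3 rs.py
```

```text
t 20.9 F [ 1.  -0.1 -3.7] Ftool [-0.9 -0.5  3.7] T [-0.18  0.08 -0.08] Ttool [0.13 0.15 0.08]
pos [526.5  -6.4 117.9] yaw -153.1 axis [629.   45.7] lug-mount 6.9 tilt [-0. -0. -1.]
```

Call:
move_arm:
  commands:
    - [0, 0, 0.5, 0, 0, 0, 255]
    - [0, 0, 1, 0, 0, 0, 255]
    - [0, 0, 1, 0, 0, 0, 255]

```text
time_s: 21.2
position: [526.2, -6.3, 116.8]
tcp_rot: [-0.0, -0.233, 0.972, 0.0]
force: [1.3, 0.6, -4.2]
finger_gap: 16.9
finger_force: 107.8
```

```bash
python3 rs.py
```

```text
t 21.2 F [ 1.3  0.6 -4.2] Ftool [-1.4 -0.   4.2] T [-0.09  0.08 -0.03] Ttool [0.05 0.11 0.03]
pos [526.2  -6.3 116.8] yaw -153.1 axis [628.8  45.8] lug-mount 5.8 tilt [ 0.  0. -1.]
```

Call:
move_arm:
  commands:
    - [0, 0, 0.5, 0, 0, 0, 255]
    - [0, 0, 1, 0, 0, 0, 255]
    - [0, 0, 1, 0, 0, 0, 255]

```text
time_s: 21.5
position: [526.2, -6.3, 115.8]
tcp_rot: [-0.0, -0.233, 0.972, 0.0]
force: [1.0, 0.0, -3.7]
finger_gap: 16.9
finger_force: 107.9
```

```bash
python3 rs.py
```

```text
t 21.5 F [ 1.   0.  -3.7] Ftool [-0.9 -0.4  3.7] T [-0.19  0.18 -0.09] Ttool [0.09 0.24 0.09]
pos [526.2  -6.3 115.8] yaw -153.1 axis [628.7  45.8] lug-mount 4.8 tilt [ 0.  0. -1.]
```

Call:
move_arm:
  commands:
    - [0, 0, 0.5, 0, 0, 0, 255]
    - [0, 0, 1, 0, 0, 0, 255]
    - [0, 0, 1, 0, 0, 0, 255]

```text
time_s: 21.8
position: [526.3, -6.3, 114.9]
tcp_rot: [0.0, -0.233, 0.972, 0.0]
force: [1.5, 0.1, -4.0]
finger_gap: 16.4
finger_force: 107.9
```

```bash
python3 rs.py
```

```text
t 21.8 F [ 1.5  0.1 -4. ] Ftool [-1.3 -0.6  4. ] T [-0.1   0.12 -0.05] Ttool [0.03 0.16 0.05]
pos [526.3  -6.3 114.9] yaw -153.1 axis [628.8  45.8] lug-mount 3.9 tilt [-0. -0. -1.]
```

Call:
move_arm:
  commands:
    - [0, 0, 0.5, 0, 0, 0, 255]
    - [0, 0, 1, 0, 0, 0, 255]
    - [0, 0, 1, 0, 0, 0, 255]

```text
time_s: 22.1
position: [526.5, -6.3, 114.3]
tcp_rot: [0.0, -0.233, 0.972, -0.0]
force: [-2.1, 0.6, 3.7]
finger_gap: 16.6
finger_force: 108.8
```

```bash
python3 rs.py; python3 - <<'E'
import sys; sys.path.insert(0,'.')
from h import *
a,b=capture("scene"),capture("side")
cv2.imwrite("pics/scene2.png",a);cv2.imwrite("pics/side2.png",b)
t=lambda im,x,y:cv2.resize(im[y:y+100,x:x+66],(400,600),interpolation=cv2.INTER_CUBIC)
cv2.imwrite("pics/c3.png",np.hstack([t(a,292,205),t(b,285,155)]))
E
```

```text
t 22.1 F [-2.1  0.6  3.7] Ftool [ 1.6  1.5 -3.7] T [ 0.14  0.12 -0.01] Ttool [-0.18  0.04  0.01]
pos [526.5  -6.3 114.3] yaw -153.1 axis [629.   45.8] lug-mount 3.3 tilt [-0.001 -0.    -1.   ]
```

View pics/c3.png

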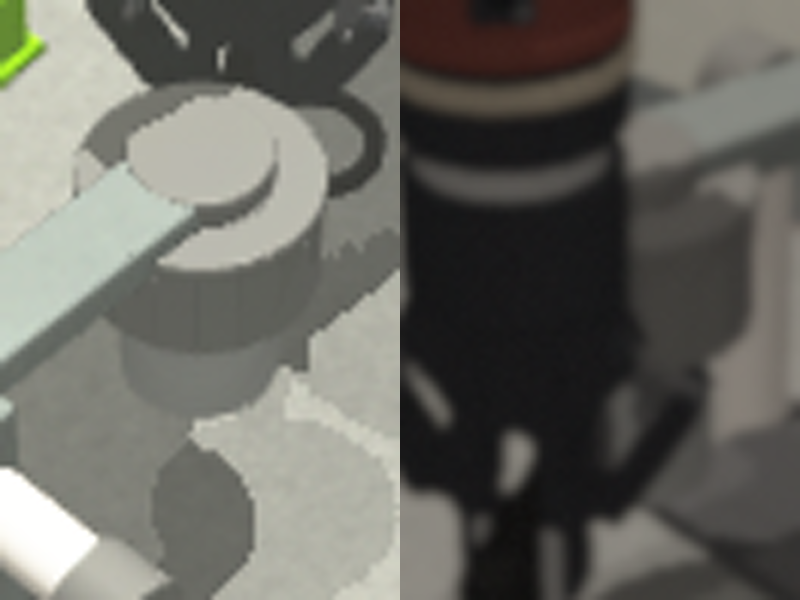

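Contact on the seats is felt: the force flips from -4 to +3.7 N, about 9 mm below the turning height. The picture shows the bowl up under the head in the scene tile (about 195,380). I'll unload it slightly, then open.

Call:
move_arm:
  commands:
    - [0, 0, -0.4, 0, 0, 0, 255]
    - [0, 0, -0.4, 0, 0, 0, 255]
    - [0, 0, -0.4, 0, 0, 0, 180]
    - [0, 0, -0.4, 0, 0, 0, 150]
    - [0, 0, -0.4, 0, 0, 0, 100]
    - [0, 0, -0.4, 0, 0, 0, 50]
    - [0, 0, -0.4, 0, 0, 0, 0]
    - [0, 0, -0.4, 0, 0, 0, 0]
    - [0, 0, -0.4, 0, 0, 0, 0]
    - [0, 0, -0.4, 0, 0, 0, 0]
    - [0, 0, -0.4, 0, 0, 0, 0]
    - [0, 0, -0.4, 0, 0, 0, 0]
    - [0, 0, -0.4, 0, 0, 0, 0]
  newtons: 20

```text
time_s: 23.5
position: [526.3, -6.3, 114.3]
tcp_rot: [0.0, -0.233, 0.972, 0.0]
force: [0.0, -0.0, 0.3]
finger_gap: 85.7
finger_force: 0.0
```

```bash
python3 rs.py
```

```text
t 23.5 F [ 0.  -0.   0.3] Ftool [-0.  -0.  -0.3] T [ 0.01  0.01 -0.04] Ttool [-0.01  0.01  0.04]
pos [526.3  -6.3 114.3] yaw -153.1 axis [628.8  45.8] lug-mount 3.3 tilt [-0.  0. -1.]
```

Call:
move_arm:
  commands:
    - [0, 0, -10, 0, 0, 0, 0]
    - [0, 0, -25, 0, 0, 0, 0]
    - [0, 0, -45, 0, 0, 0, 0]
    - [0, 0, -70, 0, 0, 0, 0]
    - [0, 0, -100, 0, 0, 0, 0]
    - [0, 0, -130, 0, 0, 0, 0]
    - [30, 0, -160, 0, 0, 0, 0]
    - [60, 0, -180, 0, 0, 0, 0]
    - [90, 0, -190, 0, 0, 0, 0]
    - [120, 0, -200, 0, 0, 0, 0]
    - [120, 0, -200, 0, 0, 0, 0]
    - [120, 0, -200, 0, 0, 0, 0]

```text
time_s: 24.7
position: [419.4, -60.9, 315.2]
tcp_rot: [0.001, -0.232, 0.973, -0.0]
force: [0.2, -0.4, 0.0]
finger_gap: 85.0
finger_force: 0.0
```

```bash
python3 rs.py; python3 wv.py w4; python3 - <<'E'
import sys; sys.path.insert(0,'.')
from h import *
a,b,w=capture("scene"),capture("side"),cv2.imread("pics/w4_raw.png")
cv2.imwrite("pics/scene3.png",a);cv2.imwrite("pics/side3.png",b)
t=lambda im,x,y,W,H:cv2.resize(im[y:y+H,x:x+W],(400,300),interpolation=cv2.INTER_CUBIC)
cv2.imwrite("pics/c4.png",np.vstack([np.hstack([t(a,280,200,112,84),t(b,230,150,133,100)]),np.hstack([t(w,0,0,640,480),t(a,180,120,320,240)])]))
E
```

```text
t 24.7 F [ 0.2 -0.4  0. ] Ftool [-0.  -0.4 -0. ] T [-0.01 -0.05 -0.  ] Ttool [ 0.04 -0.04  0.  ]
pos [419.4 -60.9 315.2] yaw -153.1 axis [522.   -8.9] lug-mount 204.2 tilt [-0.002 -0.001 -1.   ]
[419.44314874 -60.91961612 315.23632227] [ 8.92733795e-04 -2.32391457e-01  9.72621823e-01 -4.50935284e-04] 24.7
```

View pics/c4.png

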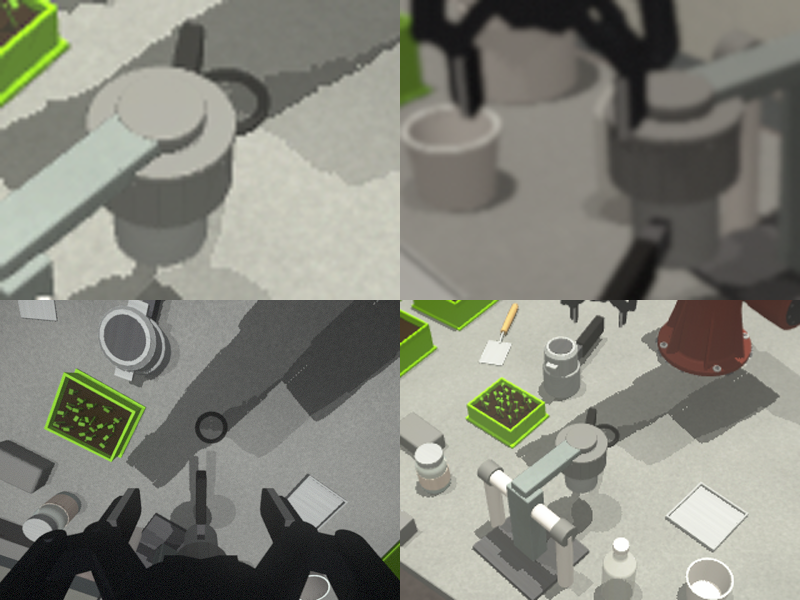

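The cup hangs level in the head at scene (325,262), with its handle turned to the locked side. The tray is empty, the bystanders haven't moved and the gripper is clear, so I'm handing in.

```bash
python3 -c "
from rig import hand_in
print(hand_in())"
```

```text
the job is handed in; nothing more can be done
None
```

The smaller strainer cup now hangs locked in the filter head, turned to the felt stop with at most 7 N sideways at the grip; the gripper has let go and is clear, the bystanders look unmoved, and the job was handed in at about 25 s.

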